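# Open the twig-sample stand and fill its vials

## Task

Lever the tight cover off the sample stand: put the tip of the pry bar under the cover's overhanging lip, rest the bar on the steel-topped fulcrum post and press its handle down until that end of the cover has sprung clear above both spring clips. Then lift the cover off and lay it flat, the right way up, in the cream tray, and push every twig from the drying block down into a glass vial of its own until the cork pad beneath it is fully down at the bottom. Finish with the pry bar lying flat on its cork mat again, and leave the other things on the table where they are.

Things in the scene. Friction and masses are not known exactly. Their poses are not given: they have to be found in the camera images.
- stand: Sample stand, fixed to the table: wooden block 80 x 150 mm, top at z = 100 mm (origin: centre of its underside; its y axis runs along the row of four vials, z up), on a 10 mm foot board. Beyond the block's -y end stands the fulcrum post. An end stop at y = +80 mm (top z = 118 mm) and four side guides at x = +/-41.5 to 46.5, y = +/-36 mm (10 mm wide, tops z = 124 mm) stand round the cover.
- clips (a point): Midway between two steel spring clips at y = -55 mm of the stand (each 16 mm wide in y), on the block's +x and -x sides, tops at z = 115 mm, the height of this point. They pinch the long edges of the cover and hold its -y end down with about 25 N in all (more if pulled by the knob).
- fulcrum (a point): Middle of the top of the fulcrum: a fixed round steel rod (radius 6 mm, along the stand's x) on a post 46 mm wide, at x = 0, y = -112, z = 101 mm of the stand. Two upright guide pins (8 mm thick, up to z = 120 mm) at x = +/-19 mm leave 30 mm between them for the bar's blade.
- cover: Loose plywood cover, 160 g: plate 80 mm (x) by 168 mm (y -88 to +80), underside 9 mm and top 17 mm above the origin, on two battens (60 mm along x, y -75 to -65 and 65 to 75). Origin: level of the battens' undersides, below the knob. Knob on top: block 18 mm (x) by 50 mm (y), z 17 to 47 mm. It starts on the stand, axes alike, origin at the stand's x = y = 0, z = 100 mm.
- lip (a point): Point on the underside of the cover's overhanging lip, at x = 0, y = -80, z = 9 mm of the cover: at the start 8 mm above the fulcrum's top. The lip reaches from the block's -y end (y = -75) to y = -88 mm; the bar's tip goes under it. The clips have let go when this point is 8 mm higher than at the start; the end then stays up on the clips.
- bar: Pry bar, 250 g, 215 mm long: wooden handle 100 mm long, 22 mm wide and 22 mm high, and ahead of it a flat steel blade 115 mm long, 20 mm wide, 5 mm thick (8.5 to 13.5 mm above the handle's underside). Origin: centre of the handle's underside; x runs towards the blade's tip, z up. It starts on the mat.
- bar_tip (a point): The middle of the blade's end face, at x = 165, y = 0, z = 11 mm of the bar.
- mat: Cork mat fixed to the table, 280 mm (x) by 120 mm (y), 3 mm thick, where the bar belongs. Origin: centre of its underside.
- tray_in (a point): Centre of the inner floor (4 mm above the table) of a cream open tray fixed to the table, 120 mm (x) by 220 mm (y) outside, walls 4 mm thick and 25 mm high; axes along its sides.
- block: Wooden drying block fixed to the table, 50 mm (x) by 150 mm (y), 45 mm high, with four upright holes 11.5 mm square and 35 mm deep, at x = 0, y = -54, -18, 18, 54 mm. Origin: centre of its underside.
- vial0 (a point): Centre of the mouth of a glass vial let flush into the stand's top, at y = -54 mm of the stand: inside diameter 14 mm, 70 mm deep, upright. In it sits a cork pad, its top 20 mm below the mouth, which slides down under a push of about 4 N and stops with its top 60 mm below the mouth.
- vial1 (a point): Centre of the mouth of a glass vial let flush into the stand's top, at y = -18 mm of the stand: inside diameter 14 mm, 70 mm deep, upright. In it sits a cork pad, its top 20 mm below the mouth, which slides down under a push of about 4 N and stops with its top 60 mm below the mouth.
- vial2 (a point): Centre of the mouth of a glass vial let flush into the stand's top, at y = 18 mm of the stand: inside diameter 14 mm, 70 mm deep, upright. In it sits a cork pad, its top 20 mm below the mouth, which slides down under a push of about 4 N and stops with its top 60 mm below the mouth.
- vial3 (a point): Centre of the mouth of a glass vial let flush into the stand's top, at y = 54 mm of the stand: inside diameter 14 mm, 70 mm deep, upright. In it sits a cork pad, its top 20 mm below the mouth, which slides down under a push of about 4 N and stops with its top 60 mm below the mouth.
- twig0: Dark twig sample, a straight rod 9 mm thick and 120 mm long, 15 g, standing loosely in a hole of the drying block (it may lean a little). Origin: centre of its lower end; z along the rod, upwards. May be absent.
- twig1: Dark twig sample, a straight rod 9 mm thick and 120 mm long, 15 g, standing loosely in a hole of the drying block (it may lean a little). Origin: centre of its lower end; z along the rod, upwards. May be absent.
- twig2: Dark twig sample, a straight rod 9 mm thick and 120 mm long, 15 g, standing loosely in a hole of the drying block (it may lean a little). Origin: centre of its lower end; z along the rod, upwards. May be absent.
- twig3: Dark twig sample, a straight rod 9 mm thick and 120 mm long, 15 g, standing loosely in a hole of the drying block (it may lean a little). Origin: centre of its lower end; z along the rod, upwards. May be absent.
- cone: Pine cone, 58 mm wide, 76 mm high: leave it alone. Origin: its base.
- jar: Small amber jar with white cap, 48 mm wide, 65 mm high: leave it alone. Origin: its base.
- nut_a: Brown nut, 30 mm wide, 25 mm high: leave it alone. Origin: its base.
- nut_b: Another such nut: leave it alone.
- slice: Pale disc of wood, 64 mm wide, 10 mm thick, lying flat: leave it alone. Origin: its underside.
Not all that is in view belongs to the job. Leave any blue look-alike of the bar alone.

How it is judged:
By the outcome, as a careful person would: the job done as asked, in the order asked, and still so for the second after the job is handed in, with the robot touching nothing.
Of twig0, twig1, twig2, twig3 only 2 to 4 are there at a start; the rules pass over those that are not, and their reading is None.
At some moment in a run one of bar may be knocked a few centimetres aside while the robot is not near it.
It also fails if it takes over 210 s, if anything falls off the work surface, if the arm or the gripper's body presses on something with over 40 N, if the wrist force passes 120 N, or if a joint passes its speed limit or range.

## Robot

A 6-joint arm with a two-finger parallel gripper is mounted at the origin on the work surface. World frame = base frame: x ahead of the robot, y to its left, z up, the work surface at z = 0. Lengths are in m, angles in rad, forces in N, time in s.
With the tool pointing down it reaches from about 0.275 to 0.875 m from the base axis. Payload 12.5 kg.
Tool frame: the origin (TCP) lies on the centre line of the jaws, within the pads' length; the fingertips stand r.finger_overhang ahead of it and the grasp point (between the pads) lies 3 mm ahead of it (r.finger_overhang is the distance from the TCP to the fingertips, in m); z points along the fingers, y is the line along which they close (so a half turn about z gives the same grasp; the last joint's range is limited). The gripper opens to 85 mm and grips with 20 to 120 N. Pads are 22 mm wide; open, the fingers measure 114 mm over their backs; the gripper's body (76 mm by 85 mm) begins 54 mm behind the grasp point. The pads swing forward as they close: fully open they stand 13 mm farther back than shut.
Start: joints at [-1.333, 0.351, 1.652, -0, 1.139, -0.085], TCP at [0.174, -0.522, 0.253] pointing down, gripper open.
Joint ranges: [-2.75, 2.75], [-0.79, 2.1], [0.01, 2.65], [-1.57, 4.71], [0.07, 3.14], [-2.87, 2.87]. Speed limits (rad/s): [2.22, 2.22, 2.79, 3.14, 3.14, 3.14].

## Interface

Orientations are given as a unit quaternion [x, y, z, w].
In Python, from cell import r, optics gives the robot as it stands. The module is installed in compiled form; this text tells all that it offers. Calls block until the motion is done:
- r.move_to(position, orientation): joint-space move of the TCP to a pose.
- r.move_linear(position, rot=None, vel=0.15): straight line of the TCP; rot=None keeps the orientation; vel is the mean speed in m/s.
- r.set_joints(angles): joint-space move.
- r.set_gripper(opening, squeeze=None): opening from 0.0 (shut) to 1.0 (fully open); squeeze is the grip in N (None keeps the last); returns when the fingers have stopped.
- r.sleep(seconds).
- r.inverse_kinematics(position, orientation): joint angles nearest the present ones, or None.
- optics.get_image(name): name is "scene" or "top"; returns a dict with "pixels" (384x512x3 uint8, red, green, blue), "depth" (384x512 float32, m along the optical axis (not along the pixel's ray), 0 where there is no reading), "fx", "fy", "cx", "cy" (pixels), "camera_from_world" (4x4, takes a point from world to camera coordinates). Camera axes: x right, y down, z forward; pixel columns grow to the right and rows downward; lengths in m; the calibration is good to about 2 mm. A picture is of the moment at which its call begins.
A pose or a line that the arm cannot do raises r.PlanningError and nothing moves.
- r.hand_in(): hands the job in; it is judged then, once.
Readings, each from a call of its own:
- r.current_t(): time.
- r.current_q(): joint angles.
- r.current_qvel(): joint speeds.
- r.current_effort(): joint torques, N m.
- r.current_tool_pos(): TCP position.
- r.current_ee_rot(): TCP orientation.
- r.current_contact_force(): force on the tool from outside, world axes, zero at the start.
- r.current_torque(): the same for the moment, N m.
- r.current_opening(): opening from 0.0 (shut) to 1.0 (fully open).
- r.current_finger_force(): force on a finger pad.
Only numpy, scipy, OpenCV 4.12 (cv2) and the standard library are available. Lean on these libraries where they do the work, as an engineer would, in place of code of your own. Each camera call takes 0.05 s, during which the arm holds its last target. There are 200 camera calls.

## Working session

There is one attempt and no reset: what is moved stays moved. The work goes in short steps, each a Python script; the robot and the scene stay as the last script left them, time stands still between calls to the robot, and variables do not carry over. Pictures are saved under pics/ and viewed, at most 14 in all, crops included, and the job is handed in when it is done.

```bash
mkdir -p pics; ls; python3 - <<'E'
from cell import r,optics
import numpy as np,cv2
for n in("scene","top"):
    d=optics.get_image(n); np.savez(f"pics/{n}0.npz",**d)
    cv2.imwrite(f"pics/{n}0.png",cv2.resize(d["pixels"][:,:,::-1],(800,600),interpolation=cv2.INTER_CUBIC))
    c=np.linalg.inv(d["camera_from_world"]); print(n,d["fx"],d["cx"],d["cy"],c.round(3).tolist())
print(r.finger_overhang,r.current_tool_pos(),r.current_ee_rot(),r.current_t(),r.current_opening())
E
```

```text
pics
scene 352.7288800580569 250.48219993921083 190.85696605270914 [[-0.834, 0.363, -0.416, 0.947], [0.552, 0.518, -0.654, 0.746], [-0.022, -0.774, -0.632, 0.813], [0.0, 0.0, 0.0, 1.0]]
top 422.59222907694414 252.87526116063017 185.76220449933027 [[0.023, -0.992, 0.126, 0.292], [-1.0, -0.024, -0.011, -0.001], [0.014, -0.126, -0.992, 1.598], [0.0, 0.0, 0.0, 1.0]]
0.022 [ 0.17440943 -0.52131941  0.25280471] [ 9.87005969e-01  1.60682695e-01 -3.10388683e-05 -5.36730759e-04] 0.1 1.0001591670091723
```

View pics/scene0.png

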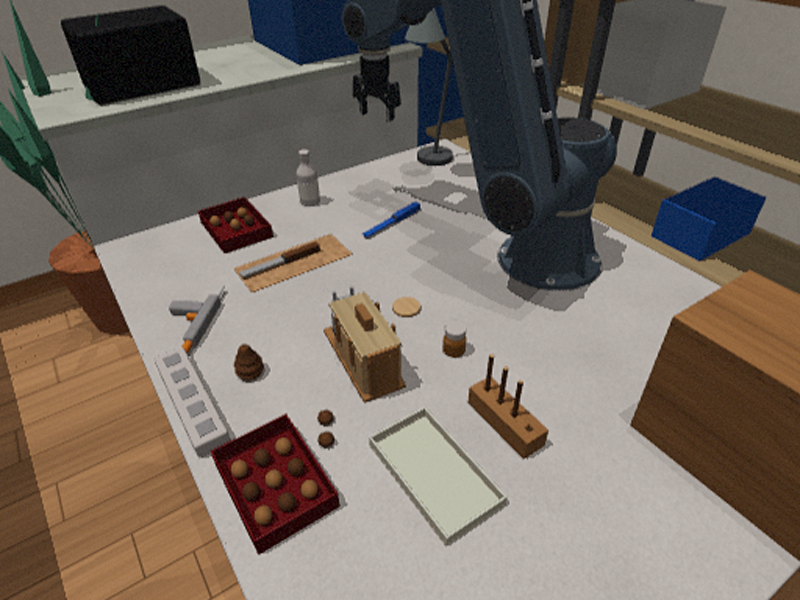

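View pics/top0.png

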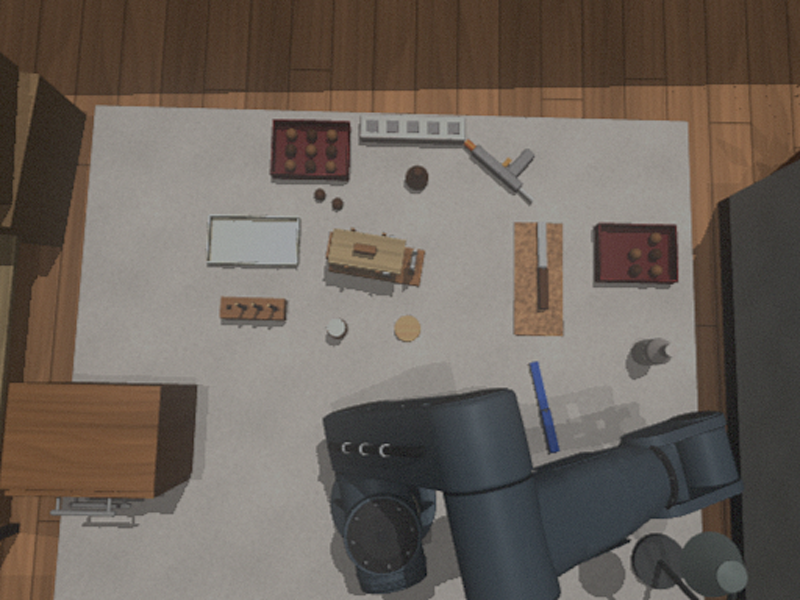

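The scene picture shows the stand at (365,345), the brown-handled bar on the cork mat at (293,260), the blue look-alike at (392,220), three twigs in the block at (505,400) and the tray at (437,472). In the top picture the bar lies at (542,265) with its tip up (+x), the stand is at (370,255) with its post on the right (-y), and the block is at (253,309).

```bash
cat > vis.py <<'E'
import numpy as np,cv2
def cloud(d):
    h,w=d["depth"].shape; u,v=np.meshgrid(np.arange(w),np.arange(h)); z=d["depth"]
    p=np.stack([(u-d["cx"])/d["fx"]*z,(v-d["cy"])/d["fy"]*z,z],-1)
    T=np.linalg.inv(d["camera_from_world"]); P=p@T[:3,:3].T+T[:3,3]; P[z==0]=np.nan; return P
def ray(d,uv,z):
    uv=np.atleast_2d(uv).astype(float); T=np.linalg.inv(d["camera_from_world"])
    v=np.c_[(uv[:,0]-d["cx"])/d["fx"],(uv[:,1]-d["cy"])/d["fy"],np.ones(len(uv))]@T[:3,:3].T
    return T[:3,3]+v*((np.asarray(z)-T[2,3])/v[:,2])[:,None]
def comps(m,n=6):
    k,l,s,c=cv2.connectedComponentsWithStats(m.astype(np.uint8),connectivity=8)
    return [(l==i) for i in range(1,k) if s[i,4]>=n]
def rect(d,m,z):
    """mask -> rectangle on plane z (world): centre, size, yaw of the long side"""
    c=np.vstack(cv2.findContours(m.astype(np.uint8),cv2.RETR_EXTERNAL,cv2.CHAIN_APPROX_NONE)[0])[:,0]
    P=ray(d,c,z)[:,:2]; (cx,cy),(a,b),t=cv2.minAreaRect((P*1000).astype(np.float32))
    if a<b:a,b,t=b,a,t+90
    return np.round([cx,cy,a+3,b+3,(t+90)%180-90],1)
E
python3 - <<'E'
from vis import *
for n in("top","scene"):
    d=dict(np.load(f"pics/{n}0.npz")); P=cloud(d); Z=P[...,2]
    roi=(P[...,0]>.3)&(P[...,0]<.9)&(P[...,1]>-.5)&(P[...,1]<.5)
    print(n,"table z",np.nanmedian(Z[roi]),np.nanstd(Z[roi&(abs(Z)<.015)]))
    hs=cv2.cvtColor(d["pixels"],cv2.COLOR_RGB2HSV)
    for lo,hi,nm in((.108,.127,"cover117"),(.135,.16,"knob147"),(.036,.054,"block45"),(.016,.034,"z25"),(.056,.09,"z65"),(.09,.108,"z100"),(.12,.14,'z130')):
        for m in comps(roi&(Z>lo)&(Z<hi),8):
            z=np.median(Z[m]); print(nm,m.sum(),"z",z.round(3),rect(d,m,z),hs[m].mean(0).round(), "px",np.argwhere(m).mean(0)[::-1].round())
E
```

```text
top table z 0.0022994816670439677 0.004059744681315263
cover117 1027 z 0.118 [571.9  55.3 177.2  97.4  81.9] [ 18.  77. 138.] px [234. 160.]
knob147 78 z 0.146 [570.8  56.1  52.4  22.2  81.8] [ 13. 101. 114.] px [233. 158.]
block45 26 z 0.042 [854.  106.9  94.1   6.8   1.8] [ 23. 108.  77.] px [222.  90.]
block45 285 z 0.039 [884.  -49.4 260.5  37.2 -89.7] [ 32.   9. 138.] px [265.  84.]
block45 12 z 0.04 [841.4 293.4  30.7   6.8   2.7] [ 20.  48. 108.] px [173.  92.]
block45 16 z 0.042 [793.1 294.4  54.2  10.5   7.3] [  4.  54. 102.] px [173. 105.]
block45 54 z 0.047 [772.1 -60.7  49.8  48.5   1.5] [11. 52. 69.] px [266. 113.]
block45 19 z 0.04 [771.3 257.8  48.5   6.9 -88.4] [13. 78. 74.] px [181. 111.]
block45 34 z 0.04 [770.4 149.8  90.2   6.9 -88.4] [34. 94. 86.] px [211. 111.]
block45 10 z 0.044 [531.   51.7  36.6   6.1  81.9] [15. 55. 72.] px [234. 174.]
block45 489 z 0.046 [441.2 320.7 154.6  53.8  89.3] [ 12.  98. 118.] px [161. 197.]
z25 11 z 0.024 [878.9 293.9  39.1   6.9   2.6] [35. 84. 65.] px [175.  85.]
z25 171 z 0.029 [880.  -34.5 231.5  38.8  88.5] [ 20.  18. 108.] p
[... 7089 characters left out ...]
610.5  23.8  83.7  15.9  81.7] [ 26. 114. 100.] px [217. 210.]
z100 144 z 0.099 [594.5 125.4  99.1  54.9 -34.8] [ 14. 147.  75.] px [239. 228.]
z100 16 z 0.099 [442.  269.   22.6  11.2  48.8] [ 12. 150.  47.] px [313. 236.]
z100 16 z 0.101 [443.3 306.4  22.2  11.   47.7] [ 11. 173.  41.] px [322. 244.]
z100 16 z 0.1 [443.2 340.7  20.3  10.8  46.6] [ 12. 152.  48.] px [331. 252.]
z130 54 z 0.13 [573.1  58.   64.2  25.6  82.3] [ 13. 155.  72.] px [233. 206.]
z130 15 z 0.128 [443.2 268.4  18.9   8.4  48.7] [ 15. 139. 106.] px [314. 228.]
z130 15 z 0.129 [444.5 305.1  18.2   8.2  47.6] [ 14. 126. 106.] px [323. 236.]
z130 16 z 0.129 [445.6 341.9  17.2  10.6  46.5] [ 14. 125. 108.] px [332. 245.]
```

Two bar-shaped things are in view: the brown-handled bar on the cork mat at top (542,265), and a blue one at (544,407). The one on the mat fits the description and the blue one is excluded. I'll confirm it in a crop and measure it again just before grasping.

```bash
python3 - <<'E'
from vis import *
from cell import r,optics
d=optics.get_image("top"); P=cloud(d); hs=cv2.cvtColor(d["pixels"],cv2.COLOR_RGB2HSV)
cv2.imwrite("pics/crop1.png",cv2.resize(d["pixels"][130:300,320:460,::-1],None,fx=3.5,fy=3.5,interpolation=cv2.INTER_CUBIC))
win=np.zeros(P.shape[:2],bool); win[130:225,320:370]=1
for nm,m,z in(("bar",win&(P[...,2]>.013),.02),("mat",win&(hs[...,0]<20)&(hs[...,1]>70),.003)):
    m=max(comps(m),key=np.sum); print(nm,rect(d,m,z),np.median(P[m][:,2]))
m=win&(P[...,2]>.013)&(hs[...,1]>110); m=max(comps(m),key=np.sum); print("handle",rect(d,m,.025))
m=win&(P[...,2]>.008)&(hs[...,1]<60); m=max(comps(m),key=np.sum); print("blade",rect(d,m,.0165))
E
```

```text
bar [ 564.7 -372.   214.5   27.6    1.1] 0.02118073849017499
mat [ 533.4 -366.4  280.   119.3    0. ] nanTraceback (most recent call last):
  File "<stdin>", line 8, in <module>
ValueError: max() iterable argument is empty
```

View pics/crop1.png

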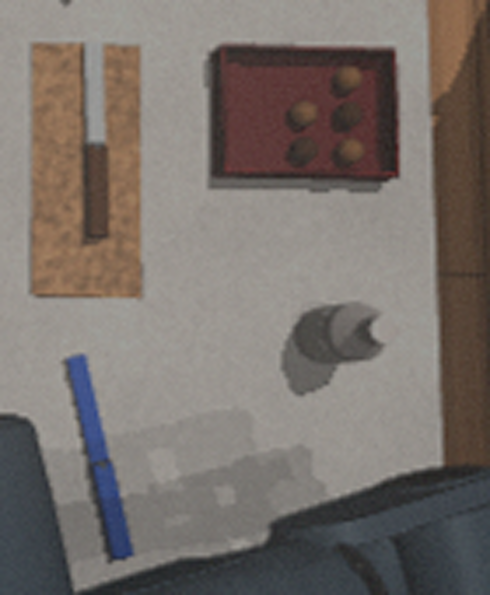

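The crop shows the brown-handled pry bar on the mat (handle about (95,190), blade tip (93,45)) and the blue decoy at (100,455), off the mat. I'm grasping the brown one.

```bash
cat > hlp.py <<'E'
import numpy as np,cv2
from scipy.spatial.transform import Rotation as Ro
from cell import r,optics
from vis import *
S=np.array([.572,.057]); YAW=np.deg2rad(-8.1)
RS=Ro.from_euler("z",YAW)
def down(yaw): return (Ro.from_euler("z",yaw)*Ro.from_euler("x",np.pi)).as_quat()
def st(p): return RS.apply(p)+np.r_[S,0]      # stand -> world
def snap(name,n,box=None,f=1.5625):
    d=optics.get_image(n); im=d["pixels"][:,:,::-1]
    if box: im=im[box[1]:box[3],box[0]:box[2]]
    cv2.imwrite(f"pics/{name}.png",cv2.resize(im,None,fx=f,fy=f,interpolation=cv2.INTER_CUBIC)); return d
H=.029  # TCP above the bar's underside
def barpose(ty,tz,th,h=H,dx=0.,ox=0.):
    """tip's lower edge at stand y,z, bar raised by th: TCP pose"""
    a=np.r_[0,np.cos(th),np.sin(th)]; n=np.r_[0,-np.sin(th),np.cos(th)]
    p=np.r_[ox,ty,tz]-(.165-dx)*a+(h-.0085)*n
    q=RS*Ro.from_euler("x",th)*Ro.from_euler("z",np.pi/2)*Ro.from_euler("x",np.pi)
    return st(p),q.as_quat()
def say(*a): print(*a,"t",round(r.current_t(),1),"tcp",np.round(r.current_tool_pos(),4),"F",np.round(r.current_contact_force(),1),"op",round(r.current_opening(),3),"ff",np.round(r.current_finger_force(),1))
E
python3 - <<'E'
from hlp import *
y=np.deg2rad(.8); q=down(y)
r.set_gripper(.55,60)
r.move_to([.507,-.3725,.13],q); say("above")
r.move_linear([.507,-.3725,.032],vel=.12); say("down")
r.set_gripper(0.,60); say("grip")
r.move_linear([.507,-.3725,.2],vel=.15); say("up")
p,qq=barpose(-.150,.140,0)
print(p,r.inverse_kinematics(p,qq))
r.move_to(p,qq); say("pre")
snap("a_s","scene",(150,90,340,250),4); snap("a_t","top",(180,100,380,240),4)
E
```

```text
above t 2.0 tcp [ 0.5065 -0.3733  0.1304] F [-0.5  0.9  0.6] op 0.552 ff 0.0
down t 3.0 tcp [ 0.5074 -0.3728  0.0328] F [ 0.2 -0.   0.3] op 0.552 ff 0.0
grip t 3.4 tcp [ 0.5075 -0.3729  0.0331] F [-0.6 -0.2  5.9] op 0.236 ff 59.7
up t 4.6 tcp [ 0.5066 -0.3722  0.1989] F [ 0.5  0.1 -2.7] op 0.236 ff 58.8
[ 0.52761611 -0.25485745  0.1605    ] [-0.52942692  0.52237272  1.63906412  0.          0.98015581 -0.38805525]
pre t 5.8 tcp [ 0.5276 -0.2552  0.1604] F [-0.5  0.1 -1.7] op 0.237 ff 58.7
```

View pics/a_s.png

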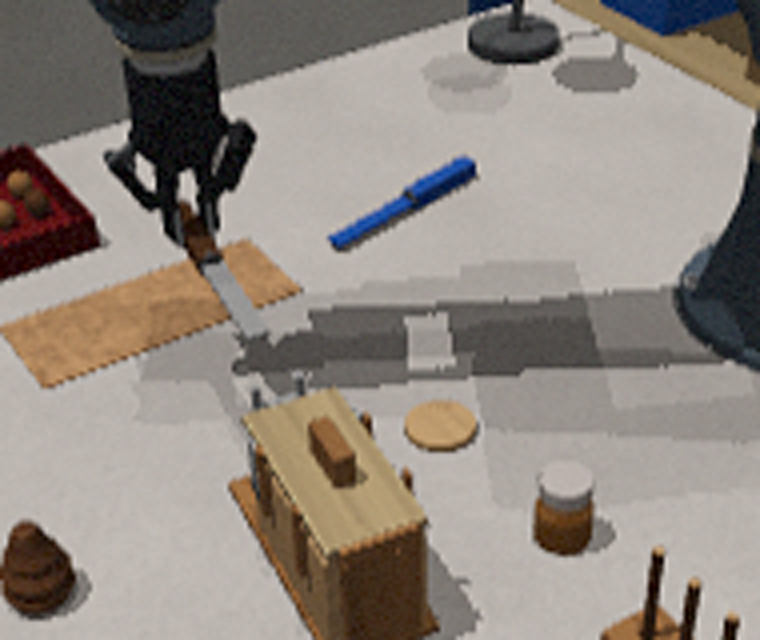

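View pics/a_t.png

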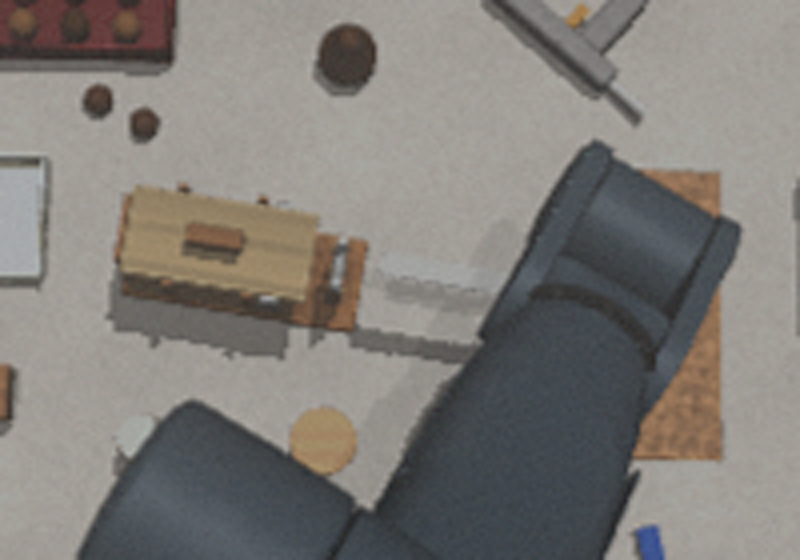

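Scene crop: the held bar's tip at (262,335) points at the two guide pins (255,395) and (300,385). In the top crop the blade at (375–490,278) is in line with the post at (340,275). I'll measure the tip against the post in the same pictures.

```bash
python3 - <<'E'
from hlp import *
for n in("scene","top"):
    d=optics.get_image(n); P=cloud(d); L=RS.inv().apply((P-np.r_[S,0]).reshape(-1,3)).reshape(P.shape)
    m=(abs(L[...,0])<.03)&(L[...,1]>-.19)&(L[...,1]<-.12)&(L[...,2]>.125)&(L[...,2]<.165)
    m=max(comps(m,4),key=np.sum); Q=L[m]; z=np.median(Q[:,2])
    c=np.argwhere(m)[:,::-1]; q=RS.inv().apply(ray(d,c,.145)-np.r_[S,0])
    print(n,"blade: z",z.round(4),"y max",np.sort(q[:,1])[-4:].round(4),"x mid",(np.percentile(q[:,0],[3,97])).round(4), m.sum())
    for nm,lo,hi,z in(("rod",.09,.107,.1),("pins",.110,.125,.12)):
        m=(abs(L[...,0])<.035)&(L[...,1]>-.13)&(L[...,1]<-.095)&(L[...,2]>lo)&(L[...,2]<hi)
        c=np.argwhere(m)[:,::-1]; q=RS.inv().apply(ray(d,c,z)-np.r_[S,0]); print(nm,q.mean(0).round(4),q.min(0).round(4)[:2],q.max(0).round(4)[:2])
    m=(abs(L[...,0])<.06)&(abs(L[...,1])<.11)&(L[...,2]>.110)&(L[...,2]<.124); c=np.argwhere(m)[:,::-1]; q=RS.inv().apply(ray(d,c,.117)-np.r_[S,0])
    print("cover y",np.percentile(q[:,1],[.5,99.5]).round(4),"x",np.percentile(q[:,0],[1.5,98.5]).round(4))
E
```

```text
scene blade: z 0.1438 y max [-0.1434 -0.1427 -0.1419 -0.1413] x mid [-0.0086  0.0119] 59
rod [-0.0006 -0.1144  0.1   ] [-0.0238 -0.1204] [ 0.0232 -0.1101]
pins [ 0.0007 -0.1085  0.12  ] [-0.0223 -0.1187] [ 0.0249 -0.0994]
cover y [-0.1015  0.0903] x [-0.0412  0.0432]
top blade: z 0.1437 y max [-0.1498 -0.1492 -0.1486 -0.148 ] x mid [-0.0094  0.0098] 71
rod [-0.0015 -0.1129  0.1   ] [-0.0241 -0.1206] [ 0.0221 -0.1052]
pins [ 0.0029 -0.1125  0.12  ] [-0.022  -0.1162] [ 0.0212 -0.1092]
cover y [-0.0888  0.0847] x [-0.0409  0.0398]
```

```bash
python3 - <<'E'
from hlp import *
for ty,tz in((-.15,.1028),(-.12,.1028),(-.096,.1028),(-.082,.1028)):
    p,q=barpose(ty,tz,0); r.move_linear(p,vel=.06); say(ty)
    if np.linalg.norm(r.current_contact_force()[:2])>8: print("contact"); break
snap("b_s","scene",(170,120,270,250),4)
E
```

```text
-0.15 t 6.7 tcp [ 0.5278 -0.2549  0.1235] F [-0.5  0.2 -2.5] op 0.243 ff 58.7
-0.12 t 7.4 tcp [ 0.532  -0.2251  0.1234] F [-0.6  0.4 -1.7] op 0.241 ff 58.7
-0.096 t 7.9 tcp [ 0.5353 -0.2012  0.1234] F [-0.5  0.5 -2.4] op 0.239 ff 58.7
-0.082 t 8.3 tcp [ 0.5373 -0.1872  0.1233] F [-0.8 -0.4 -1.7] op 0.241 ff 58.7
```

View pics/b_s.png

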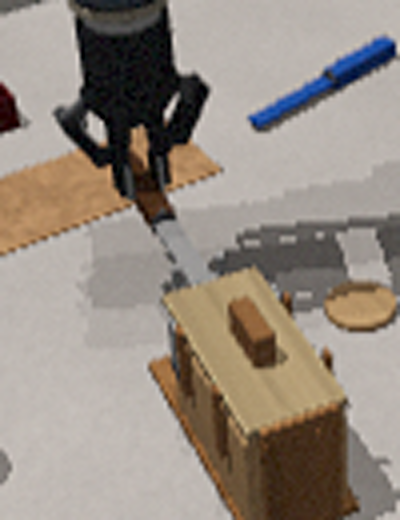

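The crop shows the blade running between the pins at (185,285) and under the lip, with no contact force. Pressing down in steps now.

```bash
cat >> hlp.py <<'E'
def pry(deg,ytop=-.082,lift=0.0):
    th=np.deg2rad(deg); R=.006+lift; a=np.r_[np.cos(th),np.sin(th)]; n=np.r_[-np.sin(th),np.cos(th)]
    c=np.r_[-.112,.095]+R*n; s=(ytop-(c+.005*n)[0])/a[0]; T=c+s*a
    return barpose(T[0],T[1],th)
def liptop():
    d=optics.get_image("scene"); P=cloud(d); L=RS.inv().apply((P-np.r_[S,0]).reshape(-1,3)).reshape(P.shape)
    m=(abs(L[...,0])<.035)&(abs(L[...,1])<.08)&(L[...,2]>.110)&(L[...,2]<.137)&((abs(L[...,0])>.016)|(abs(L[...,1])>.035))
    Q=L[m]; k=np.linalg.lstsq(np.c_[Q[:,:2],np.ones(len(Q))],Q[:,2],rcond=None)[0]
    res=Q[:,2]-np.c_[Q[:,:2],np.ones(len(Q))]@k; Q=Q[abs(res)<.006]
    k=np.linalg.lstsq(np.c_[Q[:,:2],np.ones(len(Q))],Q[:,2],rcond=None)[0]
    return "top z at lip %.4f, at y=+80 %.4f, pitch %.2f deg"%(k[2]-.08*k[1],k[2]+.08*k[1],np.rad2deg(np.arctan(k[1])))
E
python3 - <<'E'
from hlp import *
print(liptop())
for g in(0,4,8,12,16,20,23):
    p,q=pry(g); r.move_linear(p,rot=q,vel=.05); say(g); print(liptop())
E
```

```text
top z at lip 0.1176, at y=+80 0.1175, pitch -0.06 deg
0 t 8.7 tcp [ 0.5373 -0.1878  0.1215] F [-0.8 -1.1  0.2] op 0.236 ff 59.0
top z at lip 0.1176, at y=+80 0.1174, pitch -0.06 deg
4 t 9.1 tcp [ 0.537  -0.1885  0.1121] F [-1.5 -0.5  0.5] op 0.236 ff 59.0
top z at lip 0.1176, at y=+80 0.1176, pitch 0.00 deg
8 t 9.4 tcp [ 0.5373 -0.188   0.1031] F [0.6 0.3 2.3] op 0.24 ff 59.3
top z at lip 0.1191, at y=+80 0.1174, pitch -0.60 deg
12 t 9.8 tcp [ 0.5374 -0.1877  0.0938] F [-0.1 -4.2  2.8] op 0.245 ff 59.5
top z at lip 0.1213, at y=+80 0.1173, pitch -1.42 deg
16 t 10.2 tcp [ 0.5374 -0.1856  0.0844] F [-0.1 -3.4 -0.1] op 0.234 ff 59.1
top z at lip 0.1251, at y=+80 0.1171, pitch -2.86 deg
20 t 10.6 tcp [ 0.5377 -0.1825  0.0757] F [-0.3 -0.4  1.8] op 0.236 ff 59.2
top z at lip 0.1278, at y=+80 0.1170, pitch -3.87 deg
23 t 10.9 tcp [ 0.5381 -0.1805  0.0696] F [ 0.5 -0.4  1.4] op 0.239 ff 59.2
top z at lip 0.1299, at y=+80 0.1168, pitch -4.69 deg
```

The lip is up 12 mm, past the 8 mm needed. Next I lower the bar, check that the end stays up, and pull the bar out.

```bash
python3 - <<'E'
from hlp import *
r.sleep(.3)
for g in(18,12,6,2):
    p,q=pry(g,-.083,.0005); r.move_linear(p,rot=q,vel=.07)
say("level"); print(liptop())
p,q=barpose(-.083,.1028,0); r.move_linear(p,rot=q,vel=.05)
p,q=barpose(-.15,.1035,0); r.move_linear(p,vel=.12); say("out"); print(liptop())
p,q=barpose(-.15,.17,0); r.move_linear(p,vel=.15)
q=down(0)
r.move_to([.480,-.368,.16],q); say("mat")
r.move_linear([.480,-.368,.05],vel=.15)
for z in(.040,.036,.0345,.0335,.0328,.0322,.0316):
    r.move_linear([.480,-.368,z],vel=.03)
    F=r.current_contact_force(); print(z,F.round(1)) if hasattr(F,'round') else print(z,F)
    if F[2]>3: break
r.set_gripper(.45); say("rel")
r.move_linear([.480,-.368,.15],vel=.2)
r.move_to([.50,-.25,.25],q); say("clear")
snap("c_t","top",(180,90,380,240),4); print(liptop())
E
```

```text
level t 12.6 tcp [ 0.5369 -0.1888  0.1166] F [ 1.6  1.4 -2.2] op 0.244 ff 58.9
top z at lip 0.1251, at y=+80 0.1171, pitch -2.88 deg
out t 13.6 tcp [ 0.5275 -0.2545  0.1238] F [-0.7  0.5 -1.4] op 0.239 ff 58.8
top z at lip 0.1249, at y=+80 0.1171, pitch -2.80 deg
mat t 15.4 tcp [ 0.48   -0.3676  0.1595] F [ 0.7 -0.1 -1.8] op 0.243 ff 58.7
0.04 [ 0.6  0.4 -3.2]
0.036 [ 0.5  0.2 -2.2]
0.0345 [ 0.4 -0.3 -1.7]
0.0335 [ 0.6  0.2 -2.5]
0.0328 [-0.5  0.9  2. ]
0.0322 [-4.6  2.8 11.3]
rel t 18.3 tcp [ 0.48   -0.368   0.0321] F [0.1 0.2 0.7] op 0.451 ff 0.0
clear t 19.8 tcp [ 0.4996 -0.2504  0.2486] F [-1.7 -0.6 -0.7] op 0.45 ff 0.0
top z at lip 0.1250, at y=+80 0.1173, pitch -2.76 deg
```

View pics/c_t.png

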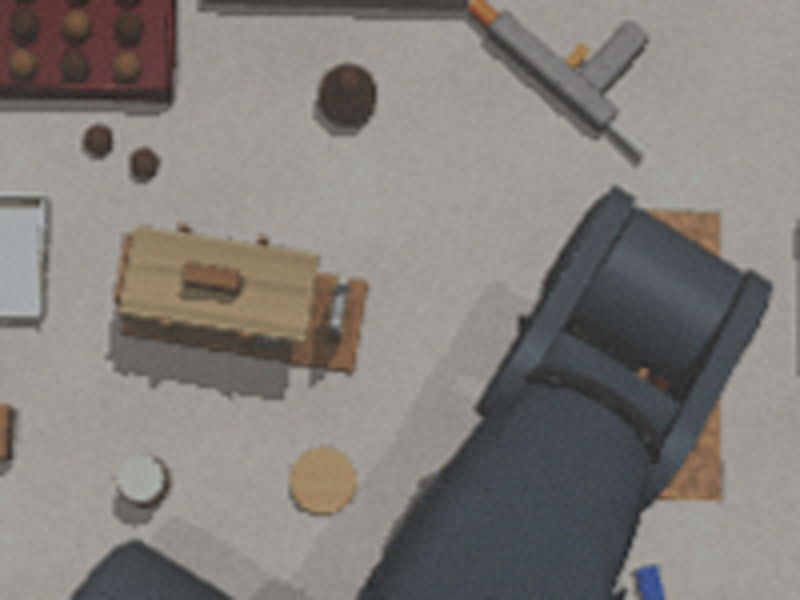

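The cover rests up on the clips, pitched 2.8°, with its knob at crop (212,278). The bar is hidden behind the arm, so I'll check it on the next picture. Now I'll take the cover by its knob.

```bash
python3 - <<'E'
from hlp import *
q=(RS*Ro.from_euler("x",-2.8,degrees=True)*Ro.from_euler("z",np.pi/2)*Ro.from_euler("x",np.pi)).as_quat()
p=st([0,.001,.150])
r.set_gripper(.55,60)
r.move_to(p+[0,0,.07],q); r.move_linear(p,vel=.1); say("at knob")
r.set_gripper(0.,60); say("grip"); print("torque",np.round(r.current_torque(),2))
for dz in(.01,.03,.09): r.move_linear(p+[0,0,dz],vel=.08); say("lift")
q2=down(np.pi/2); T=np.r_[.6104,.3365]
r.move_to([*T,.22],q2); say("over tray")
snap("d_s","scene",(200,120,360,340),2.7)
E
```

```text
at knob t 22.2 tcp [0.5725 0.0579 0.1506] F [-0.2 -0.1  0.3] op 0.549 ff 0.0
grip t 22.5 tcp [0.5725 0.058  0.1507] F [-1.1  0.3  5.4] op 0.192 ff 58.6
torque [-0.    0.21  0.1 ]
lift t 22.8 tcp [0.5723 0.058  0.1604] F [ 0.2  0.2 -2.3] op 0.201 ff 58.6
lift t 23.2 tcp [0.5723 0.058  0.1804] F [ 0.3 -0.3 -2.6] op 0.199 ff 58.6
lift t 24.1 tcp [0.5719 0.058  0.2395] F [-0.3  0.4 -2.8] op 0.196 ff 58.6
over tray t 25.2 tcp [0.6107 0.3352 0.2201] F [-1.1 -0.8 -1.7] op 0.195 ff 58.6
```

View pics/d_s.png

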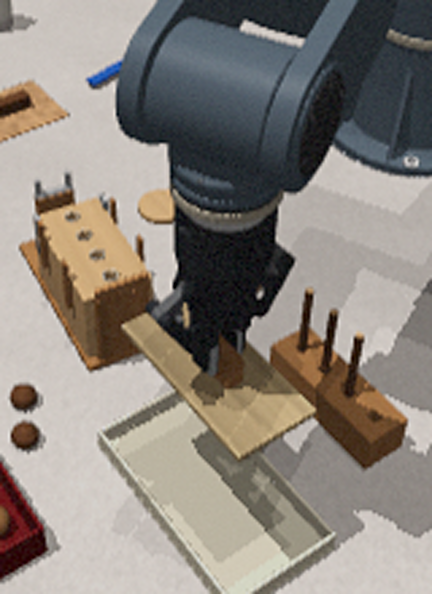

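The crop shows the cover held level over the tray at (220,390), with the four vial mouths exposed at (72,217)–(110,275). Lowering it in.

```bash
python3 - <<'E'
from hlp import *
T=np.r_[.6104,.3365]
r.move_linear([*T,.075],vel=.12); say("low")
for z in(.065,.058,.054,.052,.050,.0485,.047):
    r.move_linear([*T,z],vel=.04); F=r.current_contact_force(); print(z,np.round(F,1))
    if F[2]>3: break
r.set_gripper(.5); say("rel")
r.move_linear([*T,.2],vel=.2)
r.move_to([.45,.1,.35],down(np.pi/2)); say("away")
for n in("top","scene"):
    d=snap("e_"+n,n,(100,120,380,270) if n=="top" else (130,120,370,330),2.8 if n=="top" else 2.8); np.savez(f"pics/e_{n}.npz",**d)
    P=cloud(d); L=RS.inv().apply((P-np.r_[S,0]).reshape(-1,3)).reshape(P.shape)
    hs=cv2.cvtColor(d["pixels"],cv2.COLOR_RGB2HSV)
    g=np.indices(P.shape[:2])[::-1].reshape(2,-1).T; X=RS.inv().apply(ray(d,g,.1)-np.r_[S,0]).reshape(P.shape)
    reg=(abs(X[...,0])<.025)&(abs(X[...,1])<.072); v=d["pixels"].max(-1).astype(float)
    med=np.median(v[reg])
    for m in comps(reg&(v<.72*med),4):
        w=(med-v)*m; print(n,"vial",m.sum(),((X*w[...,None]).sum((0,1))/w.sum()).round(4)[:2])
    m=(P[...,0]>.53)&(P[...,0]<.69)&(P[...,1]>.22)&(P[...,1]<.45)&(P[...,2]>.012)&(P[...,2]<.03); Q=P[m]
    A=np.c_[Q[:,:2],np.ones(len(Q))]
    m2=(P[...,0]>.53)&(P[...,0]<.69)&(P[...,1]>.22)&(P[...,1]<.45)&(P[...,2]>.044)&(P[...,2]<.06)&(hs[...,1]>60)
    if m2.sum()>5: print(n,"knob top",P[m2].mean(0).round(3),m2.sum())
E
```

```text
low t 26.6 tcp [0.6108 0.3367 0.0759] F [ 0.1 -0.4 -1.4] op 0.194 ff 58.6
0.065 [ 0.   0.1 -1.6]
0.058 [-0.   0.  -2.4]
0.054 [-0.2 -0.1 -1. ]
0.052 [ 0.4  0.2 -1.5]
0.05 [-4.5 -1.6  9.5]
rel t 28.4 tcp [0.6104 0.3365 0.0499] F [-0.2  0.5 -0.7] op 0.496 ff 0.0
away t 30.6 tcp [0.4504 0.1004 0.3495] F [-0.3  0.6  0.4] op 0.501 ff 0.0
top vial 10 [0.0069 0.0394]
top vial 17 [-0.0057  0.0008]
top vial 5 [-0.0142  0.0337]
top knob top [0.61  0.337 0.052] 67
scene vial 11 [ 0.0004 -0.0551]
scene vial 13 [ 0.0002 -0.0187]
scene vial 13 [0.0001 0.0168]
scene vial 13 [0.0009 0.0531]
scene vial 20 [0.0008 0.07  ]
scene knob top [0.612 0.338 0.05 ] 139
```

View pics/e_scene.png

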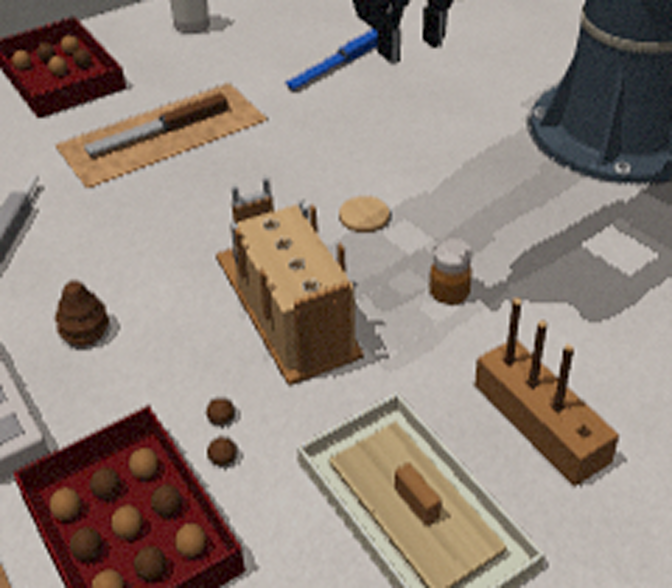

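View pics/e_top.png

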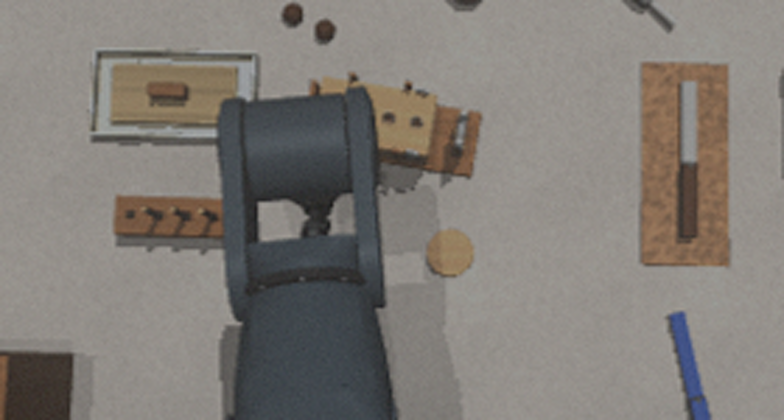

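The scene crop shows the cover flat in the tray at (420,500) with the knob up, the bar flat on the mat at (160,125), and twigs at (515,330), (540,355) and (566,380). The top crop agrees for both. The stand estimate holds to about 1 mm against the vials. First twig next.

```bash
cat >> hlp.py <<'E'
QB=down(np.pi/2); QS=(RS*Ro.from_euler("z",np.pi/2)*Ro.from_euler("x",np.pi)).as_quat()
TW=[(.4422,.2678),(.4422,.3038),(.4422,.3398)]
def pick(i):
    x,y=TW[i]; r.set_gripper(.4,50)
    r.move_to([x,y,.19],QB); r.move_linear([x,y,.113],vel=.12)
    r.set_gripper(0.,50); say("twig grip"); r.move_linear([x,y,.29],vel=.12)
def over(vy,dx=0,dy=0,z=.29): r.move_to(st([dx,vy+dy,z]),QS)
def lower_end(vy,zb):
    """dark rod between zb and zb+.06 above the vial, scene view: centre line in stand frame by height, with the vial mouth"""
    d=optics.get_image("scene"); hs=cv2.cvtColor(d["pixels"],cv2.COLOR_RGB2HSV); P=cloud(d)
    L=RS.inv().apply((P-np.r_[S,0]).reshape(-1,3)).reshape(P.shape)
    m=(abs(L[...,0])<.012)&(abs(L[...,1]-vy)<.015)&(L[...,2]>zb-.005)&(L[...,2]<zb+.055)
    Q=L[m]; 
    for lo in np.arange(zb-.005,zb+.05,.015):
        k=(Q[:,2]>lo)&(Q[:,2]<=lo+.015)
        if k.sum()>2: print("z",(lo+.007).round(3),"surface xy",Q[k].mean(0).round(4)[:2],k.sum())
    print("zmin",Q[:,2].min().round(4)); return d
E
python3 - <<'E'
from hlp import *
pick(0); say("up")
over(-.018); r.move_linear(st([0,-.018,.240]),vel=.12); say("over")
d=lower_end(-.018,.137); np.savez("pics/f.npz",**d)
cv2.imwrite("pics/f.png",cv2.resize(d["pixels"][140:250,180:290,::-1],None,fx=5,fy=5,interpolation=cv2.INTER_CUBIC))
E
```

```text
twig grip t 33.0 tcp [0.4426 0.268  0.1138] F [-0.5 -0.8  6.5] op 0.092 ff 48.9
up t 34.6 tcp [0.442  0.2677 0.2894] F [ 0.4  0.8 -0.1] op 0.088 ff 48.6
over t 36.2 tcp [0.5696 0.0397 0.2405] F [ 0.1 -0.4  1. ] op 0.088 ff 48.6
z 0.139 surface xy [ 0.0008 -0.0161] 7
z 0.154 surface xy [ 0.0008 -0.0154] 11
z 0.169 surface xy [-0.0003 -0.0154] 11
z 0.184 surface xy [ 0.0016 -0.0159] 13
zmin 0.1379
```

View pics/f.png

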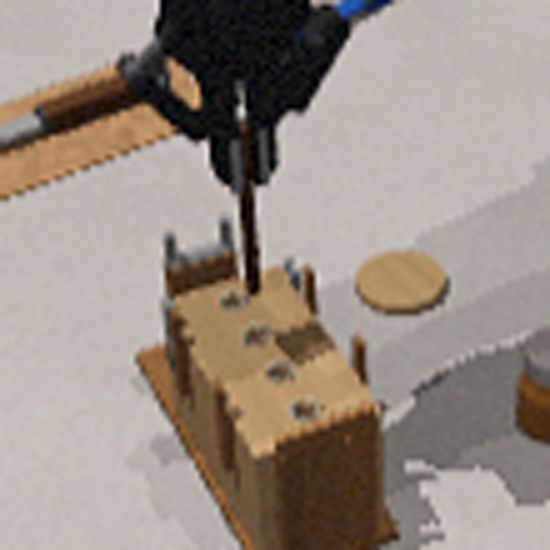

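The crop shows the twig hanging upright, its lower end at (253,285), which puts its axis within 1 mm of vial1's mouth at (257,337). Inserting it.

```bash
cat >> hlp.py <<'E'
def insert(vy,dx=0,dy=0):
    z=.240; r.move_linear(st([dx,vy+dy,.206]),vel=.1); say("above mouth")
    for z in(.200,.192,.186,.180,.172,.164,.156,.150,.147,.145,.144,.143,.142,.141):
        r.move_linear(st([dx,vy+dy,z]),vel=.05); F=np.array(r.current_contact_force()); print(z,F.round(1),end=" ")
        if z>.186 and (F[2]>4 or np.hypot(*F[:2])>5): print("mouth contact"); return False
        if F[2]>14: break
    print(); say("bottom"); return z
def release(vy,dx=0,dy=0):
    r.set_gripper(.3); r.move_linear(st([dx,vy+dy,.27]),vel=.2)
E
python3 - <<'E'
from hlp import *
print(insert(-.018))
E
```

```text
above mouth t 36.7 tcp [0.5697 0.0392 0.2064] F [0.3 0.5 0.1] op 0.089 ff 48.6
0.2 [0.4 0.8 0.3] 0.192 [-0.7  0.3  0.3] 0.186 [-0.1 -0.2  0.1] 0.18 [-0.5 -0.1 -0.6] 0.172 [-0.5 -0.4 -0.2] 0.164 [-0.1  0.6 -0.5] 0.156 [ 0.6 -0.  -0.1] 0.15 [ 0.2  0.4 -0.8] 0.147 [ 0.2 -0.5 -0.7] 0.145 [ 0.2  0.7 -0.8] 0.144 [-1.3 -0.3  1.3] 0.143 [-1.6 -0.1  8.6] 0.142 [-3.2  0.1 16.3] 
bottom t 40.3 tcp [0.5701 0.0392 0.1435] F [-3.2  0.1 16.3] op 0.09 ff 50.9
0.142
```

```bash
cat >> hlp.py <<'E'
def tops():
    for n in("scene","top"):
        d=optics.get_image(n); P=cloud(d); L=RS.inv().apply((P-np.r_[S,0]).reshape(-1,3)).reshape(P.shape)
        m=(abs(L[...,0])<.02)&(abs(L[...,1])<.075)&(L[...,2]>.108)&(L[...,2]<.26)
        for c in comps(m,3): print(n,"twig top z",L[c][:,2].max().round(4),"mean xy",L[c].mean(0)[:2].round(4),c.sum())
E
python3 - <<'E'
from hlp import *
release(-.018); r.move_to([.4422,.3038,.29],QB); say("away"); tops()
d=snap("g","scene",(180,140,340,270),4.5)
E
```

```text
away t 42.5 tcp [0.4427 0.3031 0.2896] F [ 0.3  0.6 -0.5] op 0.298 ff 0.0
scene twig top z 0.1621 mean xy [ 0.0004 -0.0169] 45
top twig top z 0.1095 mean xy [-0.0016  0.0644] 3
top twig top z 0.1669 mean xy [-0.0019 -0.0183] 12
```

View pics/g.png

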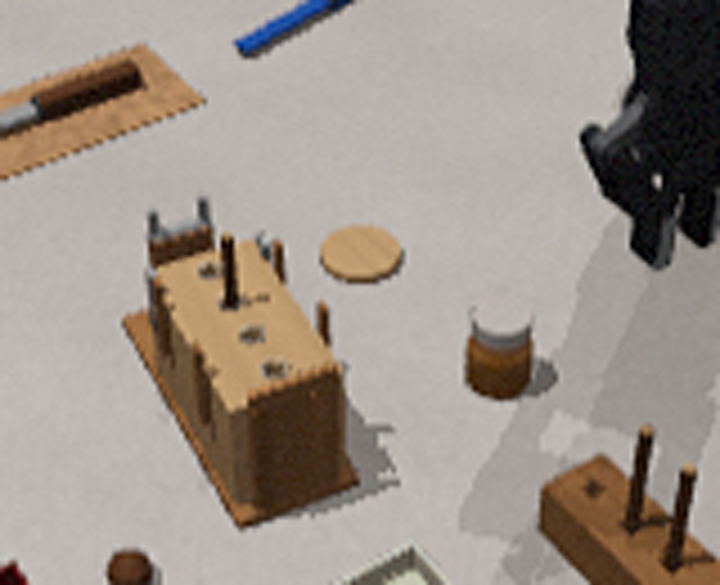

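The twig stands in vial1 at crop (228,270) with its top at z≈161 mm, where full depth gives 160. Two more, with the lower end measured and corrected before each insertion.

```bash
python3 - <<'E'
from hlp import *
for i,vy in((1,.018),(2,.054)):
    pick(i); over(vy); r.move_linear(st([0,vy,.240]),vel=.12)
    lower_end(vy,.137)
    ok=insert(vy); print("inserted",ok)
    if not ok: break
    release(vy)
r.move_linear(st([0,.054,.3]),vel=.2); r.move_to([.45,.30,.35],QB); tops()
E
```

```text
twig grip t 44.6 tcp [0.4426 0.3041 0.1138] F [-1.  -0.5  6.9] op 0.087 ff 48.7
z 0.139 surface xy [0.0014 0.0203] 7
z 0.154 surface xy [-0.0003  0.0205] 13
z 0.169 surface xy [0.0012 0.0207] 14
z 0.184 surface xy [0.0019 0.0206] 13
zmin 0.1392
above mouth t 48.3 tcp [0.5748 0.0748 0.2064] F [-0.8  0.6  0.2] op 0.089 ff 48.6
0.2 [ 1.2 -0.1  1. ] 0.192 [ 1.1 -0.2 -0.3] 0.186 [ 0.3 -0.9  0.1] 0.18 [ 0.1  0.5 -0. ] 0.172 [ 0.4 -0.1  0.4] 0.164 [-0.2 -0.8  0.2] 0.156 [ 0.2 -0.3 -0.2] 0.15 [ 0.7  0.2 -0.1] 0.147 [-0.1 -1.  -0.5] 0.145 [-0.5  0.9  0.2] 0.144 [ 0.3 -0.1  1.8] 0.143 [-1.8  0.4  8.2] 0.142 [-3.9  0.4 16.5] 
bottom t 51.9 tcp [0.5752 0.0749 0.1436] F [-3.9  0.4 16.5] op 0.091 ff 50.9
inserted 0.142
twig grip t 55.5 tcp [0.4425 0.3401 0.1138] F [-0.9  0.2  6. ] op 0.089 ff 48.7
z 0.139 surface xy [0.0009 0.0563] 8
z 0.154 surface xy [0.0008 0.0565] 12
z 0.169 surface xy [0.0001 0.0563] 12
z 0.184 surface xy [0.0011 0.0567] 16
zmin 0.1358
above mouth t 59.3 tcp [0.5798 0.1105 0.2064] F [ 0.3 -0.6 -0.3] op 0.09 ff 48.7
0.2 [-0.3 -0.8  0.3] 0.192 [0.1 0.3 0.1] 0.186 [ 0.5  0.4 -0. ] 0.18 [-0.5 -0.2 -1. ] 0.172 [ 0.6  0.3 -1.3] 0.164 [ 0.  -0.5 -0.2] 0.156 [-0.2 -0.2 -0.1] 0.15 [-1.2 -0.4  0.8] 0.147 [-0.9  0.3 -0.6] 0.145 [-0.3  0.2 -0.3] 0.144 [ 0.9 -0.7  2.7] 0.143 [-2.5 -0.9  8.7] 0.142 [-2.4 -0.4 14.6] 
bottom t 62.9 tcp [0.5802 0.1105 0.1435] F [-2.4 -0.4 14.6] op 0.089 ff 50.8
inserted 0.142
scene twig top z 0.1624 mean xy [ 0.0003 -0.0165] 44
scene twig top z 0.1616 mean xy [0.0006 0.0194] 47
scene twig top z 0.1613 mean xy [0.0004 0.0554] 48
top twig top z 0.1655 mean xy [-0.003   0.0528] 15
top twig top z 0.164 mean xy [-0.0008  0.0165] 13
top twig top z 0.1664 mean xy [-0.0028 -0.0194] 13
top twig top z 0.1097 mean xy [-0.0103 -0.0592] 3
```

```bash
python3 - <<'E'
from hlp import *
r.set_gripper(0.,50); r.move_to(st([0,.054,.22]),QS)
for vy in(.054,.018,-.018):
    r.move_linear(st([0,vy,.22]),vel=.15); r.move_linear(st([0,vy,.190]),vel=.1)
    for z in np.arange(.187,.172,-.001):
        r.move_linear(st([0,vy,z]),vel=.02); F=np.array(r.current_contact_force())
        if F[2]>12 or np.hypot(*F[:2])>8: break
    say("push %.3f"%z); r.move_linear(st([0,vy,.22]),vel=.15)
r.move_to([.40,0.,.35],QB); r.set_gripper(.5); tops(); 
snap("h_s","scene",(110,90,390,340),2.4); 
d=optics.get_image("top"); P=cloud(d); win=np.zeros(P.shape[:2],bool); win[130:225,320:370]=1
m=max(comps(win&(P[...,2]>.013)),key=np.sum); print("bar",rect(d,m,.02),np.nanmax(P[m][:,2]))
E
```

```text
push 0.180 t 69.5 tcp [0.5808 0.1106 0.1818] F [-0.3 -0.1 12.5] op -0.003 ff 6.1
push 0.180 t 72.8 tcp [0.5758 0.0749 0.1817] F [-0.3  0.3 12.9] op -0.001 ff 6.2
push 0.180 t 76.1 tcp [0.5707 0.0392 0.1817] F [-0.6  0.1 12.4] op -0.0 ff 6.3
scene twig top z 0.1616 mean xy [ 0.     -0.0166] 44
scene twig top z 0.1613 mean xy [0.0004 0.0194] 47
scene twig top z 0.1619 mean xy [0.0009 0.0554] 46
top twig top z 0.1669 mean xy [-0.003   0.0516] 15
top twig top z 0.1621 mean xy [-0.0021  0.0165] 12
top twig top z 0.1632 mean xy [-0.0014 -0.0188] 13
bar [ 560.1 -342.5  214.8   27.     2.9] 0.03555775321080046
```

View pics/h_s.png

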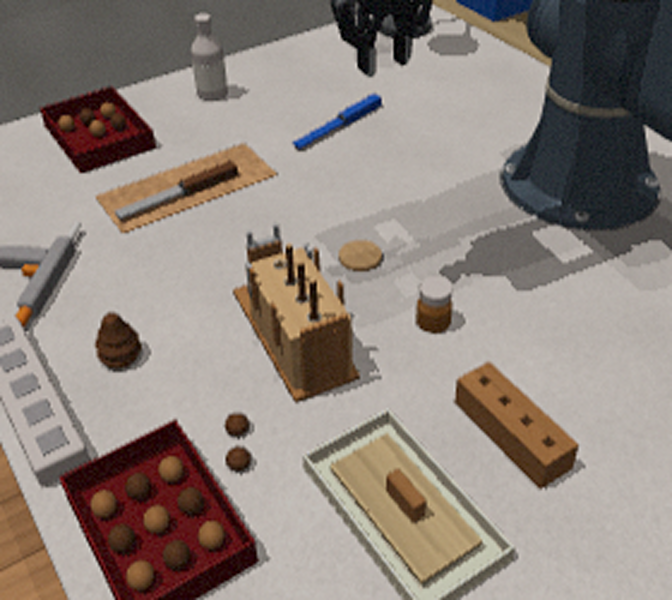

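The picture shows three twigs upright in vials at (290,265), (301,282) and (314,300). Their tops were felt at z=160 mm, so they are fully down. The cover lies flat in the tray at (405,505). The bar was knocked to centre (560,-342): it is still on the mat at (180,190), but 24 mm off the centre line, so I'll set it back to the middle.

```bash
python3 - <<'E'
from hlp import *
a=np.deg2rad(2.9); x,y=.5605-.0575*np.cos(a),-.3425-.0575*np.sin(a); q=down(a)
r.set_gripper(.5,60); r.move_to([x,y,.13],q); r.move_linear([x,y,.033],vel=.12); say("down")
r.set_gripper(0.,60); say("grip"); r.move_linear([x,y,.06],vel=.1)
X,Y=.478,-.367; r.move_linear([X,Y,.06],rot=down(0),vel=.1); r.move_linear([X,Y,.037],vel=.08)
for z in np.arange(.036,.030,-.0006):
    r.move_linear([X,Y,z],vel=.03)
    if r.current_contact_force()[2]>3: break
say("set"); r.set_gripper(.45); r.move_linear([X,Y,.15],vel=.2); r.move_to([.40,0.,.35],QB); say("home")
d=optics.get_image("top"); P=cloud(d); win=np.zeros(P.shape[:2],bool); win[130:225,320:370]=1
m=max(comps(win&(P[...,2]>.013)),key=np.sum); print("bar",rect(d,m,.02),np.nanpercentile(P[m][:,2],[5,50,95]))
snap("i_s","scene",(110,90,390,340),2.4); tops()
E
```

```text
down t 80.8 tcp [ 0.5035 -0.3457  0.0337] F [-0.1 -1.1  0.1] op 0.498 ff 0.0
grip t 81.1 tcp [ 0.5036 -0.3458  0.0341] F [-1.2  0.5  4.9] op 0.239 ff 59.7
set t 83.7 tcp [ 0.4781 -0.367   0.0341] F [-3.   2.2  4.9] op 0.238 ff 59.7
home t 86.3 tcp [ 4.003e-01 -4.000e-04  3.495e-01] F [-0.3 -0.4 -0.5] op 0.448 ff 0.0
bar [ 5.338e+02 -3.675e+02  2.140e+02  2.940e+01 -2.000e-01] [0.01392154 0.02200127 0.0309265 ]
scene twig top z 0.1619 mean xy [ 0.0002 -0.0166] 44
scene twig top z 0.1616 mean xy [0.0006 0.0193] 45
scene twig top z 0.1631 mean xy [0.0008 0.0553] 45
top twig top z 0.1669 mean xy [-0.0026  0.0529] 14
top twig top z 0.1647 mean xy [-0.0024  0.0164] 12
top twig top z 0.1621 mean xy [-0.0024 -0.0184] 13
```

View pics/i_s.png

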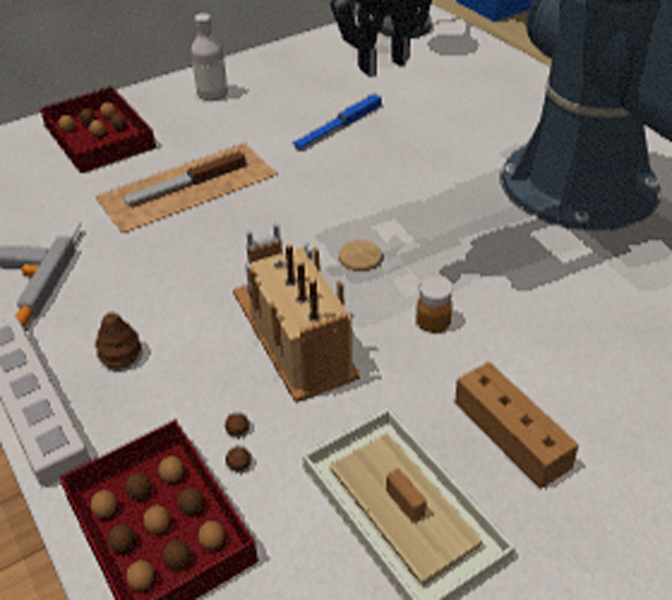

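The bar now lies flat in the middle of the mat at (185,180). The twigs (290–314,265–300), the cover (405,505) and the other things are in place. Handing in.

```bash
python3 -c "
from cell import r
print(r.hand_in())"
```

```text
the job is handed in; nothing more can be done
None
```

Job handed in: the cover was levered off and lies flat in the tray, all three twigs (the fourth was absent) are pressed to the bottom of their own vials, and the bar, which got knocked about 3 cm along the way, lies flat in the middle of its mat again.

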